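# Reset the pulley arm on the force table

### The job

On the small force table, loosen the clamp by swinging its lever with the ivory knob until the pulley arm is free, swing the arm round by its upright post until the pointer at its other end lines up with the brass rider on the rim, then tighten the clamp again so that the arm is held firmly but not hard: until it takes a push of about 13 N at the ivory knob to turn the lever further. Do not drag the arm round while it is still clamped, never overtighten, leave the hanger, the masses and the bob where they are, and let go of everything at the end.

Things in the scene. Friction and masses are not known exactly. Their poses are not given: they have to be found in the camera images.
- knob_grip (a point): Middle of the upright round ivory bakelite knob at the end of the clamp lever, 93 mm above the bench, 75 mm from the vertical clamp axis. The knob is 18 mm in diameter, from 72 to 114 mm above the bench (slightly wider at its foot); the steel lever under it is 12 mm wide, top at 69 mm. Its x axis points outward along the lever. Push it along the circle, or grip it, from above; it does not rise as it turns.
- clamp_axis (a point): A point on the vertical axis about which both the clamp lever and the pulley arm turn, in the steel clamp nut (38 mm in diameter, top at 76 mm), 68 mm above the bench.
- knob (a joint): Turn of the clamp lever from where it was found, rad: positive is counter-clockwise from above and loosens, clockwise tightens; stops at 1.4 and -1.3; the lever stays where it is left. Turned to 0.9 to 1.2 the arm is always free. Where the clamp bites differs from case to case (0.1 to 0.85) and can only be felt; from there the force grows by about 115 N per rad clockwise.
- post_mid (a point): A point 90 mm above the bench on the axis of the upright round steel post on the pulley arm: 16 mm in diameter, top at 112 mm, 118 mm from the clamp axis. The arm below is 24 mm wide, top at 36 mm; a small pulley (top at 55 mm) sits 44 mm farther out. Grip the post from above and carry it round on a circle about the clamp axis; loose, it needs under 1 N.
- pointer_tip (a point): Tip of the pointer at the other end of the pulley arm (exactly opposite the post), 114.5 mm from the clamp axis, 33 mm above the bench. Its x axis points outward along the pointer, away from the axis.
- mark_tip (a point): Inner tip of the brass rider on the rim of the table, the angle mark: 120.5 mm from the clamp axis, 33 mm above the bench; the rider is 18 mm wide and 34 mm high. Its x axis points outward from the clamp axis. The arm is right when the pointer tip points at this tip, in line with the axis. The rider is fixed.
- swing (a joint): Angle of the pulley arm about the vertical axis, rad, grows counter-clockwise seen from above; stops at -1.3 and 1.3. Zero when the arm is along the force table's own -x axis.
- base: The grey round force table, 264 mm in diameter, 20 mm thick, fixed to the bench; origin at the centre of its underside.
- pivot: Pivot of the pulley arm (hub 76 mm in diameter, top 40 mm above the bench; it carries the arm); origin on the clamp axis at bench height. The hub sits on a stiff spring washer and sinks about 1 mm as it is clamped.
- washer: Steel clamp washer, 68 mm wide, between nut and hub; origin on the axis near bench height. Its push on the hub is the clamp force: 10 to 95 N as found, 70 N (54 to 86) is right. Turning the lever takes, at its knob and along its circle, 7.7 N while loose and 0.08 N more per N of clamp force: 13.3 N (12.3 to 14.3) is right. Held still it can read less; after slow 5 mm strokes only a little.
- hanger: Bystander: nickel weight hanger standing on its 40 mm foot, 114 mm high; origin under its foot.
- mass_big: Bystander: grey iron slotted mass, 52 mm in diameter, 18 mm high; origin under its centre.
- mass_small: Bystander: grey iron slotted mass, 42 mm in diameter, 12 mm high; origin under its centre.
- bob: Bystander: copper bob, 32 mm in diameter, 44 mm high, standing; origin under its centre.

How it is judged:
By the outcome, as a careful person would: the job done as asked, in the order asked, and still so for the second after the job is handed in, with the robot touching nothing.
It also fails if it takes over 72 s, if anything falls off the work surface, if the arm or the gripper's body presses on something with over 40 N, if the wrist force passes 120 N, or if a joint passes its speed limit or range.

### The arm

A 6-joint arm with a two-finger parallel gripper is mounted at the origin on the work surface. World frame = base frame: x ahead of the robot, y to its left, z up, the work surface at z = 0. Lengths are in m, angles in rad, forces in N, time in s.
With the tool pointing down it reaches from about 0.3 to 0.85 m from the base axis. Payload 4.2 kg.
Tool frame: the origin (TCP) lies between the finger pads; the fingertips stand 25 mm ahead of it and the grasp point (between the pads) lies 6 mm ahead of it; z points along the fingers, y is the direction in which the jaws open and shut (so a half turn about z gives the same grasp; the last joint's range is limited). The gripper opens to 91 mm and grips with 3 to 60 N. Pads are 32 mm wide; open, the fingers measure 118 mm over their backs; the gripper's body (76 mm by 178 mm) begins 60 mm behind the grasp point.
Start: joints at [1.295, 0.32, 1.565, -0, 1.257, -0.02], TCP at [0.145, 0.556, 0.239] pointing down, gripper open.
Joint ranges: [-3.11, 3.11], [-0.84, 2.01], [0.21, 2.61], [-1.34, 4.49], [0.05, 2.63], [-2.56, 2.56]. Speed limits (rad/s): [2.57, 2.57, 3.14, 3.14, 3.14, 3.14].

### API

Orientations are given as a unit quaternion [x, y, z, w].
In Python, from plant import get_state, grab_frame, camera_model, job_done, spot_in, silhouettes, place_of gives the robot as it stands.
- The arm moves only by the tool apply_moves, never from a script. Its argument "rows" is a list of rows, each a list of 7 numbers: the closure, from -1 (fully open) to 1 (shut), then the shift along the tool's x, y, z in units of 40 mm (1.0 is 40 mm), then the turn, a rotation vector about the tool's x, y, z in units of 10 degrees (1.0 is 10 degrees). In form: [[claw, tx, ty, tz, rx, ry, rz], ...]. A call has 1 to 12 rows; each row is the pose to reach, as a shift and turn from the pose commanded when the call began, along the tool's axes at that moment; what a row does not reach only later rows make up. A row lasts 1/8 s, in which the tool goes at most 62.5 mm and 10.7 degrees, less where a joint would pass 70% of its speed; a pose out of reach is approached as far as the arm can. A call with a gripper value outside its range is refused whole. The fingers move at their own pace and stop on an object; "grip_force" is the grip in N (left out, the last holds). Time passes only in rows, so rows that repeat a pose let the fingers close. It gives the time, the measured TCP pose, the force and the opening at its end, in the units of the state.
- get_state(): the state, without advancing time (a new reading comes with each control period).
- grab_frame(name): name is "scene" or "top"; returns (picture, depth): 420x560x3 uint8, red, green, blue; 420x560 float32, m along the optical axis (not along the pixel's ray), 0 where there is no reading.
- camera_model(name): a dict with "fx", "fy", "cx", "cy" (pixels), "R" (3x3) and "t" (3): a world point X has camera coordinates R X + t. Camera axes: x right, y down, z forward; pixel columns grow to the right and rows downward; lengths in m; the calibration is good to about 2 mm. A picture is of the moment at which its call begins. camera_model takes no time and is no camera call.
- job_done(): hands the job in, once; it reports no verdict.
Trained networks look in the newest picture that a camera, given by its name, has taken for a name from the list of things; names that differ only in an ending like _2 or _b are one class to them, and where a whole thing is asked for, a point or a joint stands for the part that bears it (a point fixed in the world has none). Each returns a list of dicts, best first, with "p" (0 to 1); they miss things now and then, are a little off and sometimes report something else, mostly with a low value. They report only what shows in the picture. A call takes as long as a camera call.
- spot_in(name, camera): "position" ([x, y, z] in m, in world coordinates, good to about 4 mm: the middle of the surface that is visible of it).
- silhouettes(name, camera): "mask" (420x560 bool, what is visible of it).
- place_of(name, camera): "position" ([x, y, z] in m, in world coordinates, good to about 4 mm: a listed point, or the origin of a listed thing).
The state is a dict: "time_s": time; "joints": joint angles; "joint_vel": joint speeds; "tau": joint torques, N m; "tool_pos": TCP position; "orientation": TCP orientation; "wrist_force": force on the tool from outside, world axes, zero at the start; "torque": the same for the moment, N m; "gripper_width": finger opening in m.
Only numpy, scipy, OpenCV 4.12 (cv2) and the standard library are available. Lean on these libraries where they do the work, as an engineer would, in place of code of your own. Each camera call takes 0.05 s, during which the arm holds its last target.

## Working session

There is one attempt and no reset: what is moved stays moved. The work goes in short steps, Python scripts to look and compute and a tool call to move; the robot and the scene stay as the last step left them, time stands still between calls to the robot, and variables do not carry over. Pictures are saved under pics/ and viewed, and the job is handed in when it is done.

Besides the shell and the picture viewer there is one more tool, called after "Emit:" as name(argument=value, ...), one argument or row to a line, values as JSON. apply_moves: Moves the arm, as the interface text tells. Its arguments: {"type":"object","properties":{"rows":{"type":"array","items":{"type":"array","items":{"type":"number"}}},"grip_force":{"type":"number"}},"required":["rows"]}

```bash
mkdir -p pics; ls; cat > h.py <<'E'
import numpy as np, cv2
from plant import *
def save(cam,fn):
    p,d=grab_frame(cam); cv2.imwrite('pics/'+fn,cv2.cvtColor(p,cv2.COLOR_RGB2BGR)); return p,d
def show(names,cams=('top','scene')):
    for n in names:
        for c in cams:
            r=place_of(n,c)
            for q in r[:2]: print(n,c,np.round(q['p'],2),np.round(q['position'],4), {k:np.round(v,3) for k,v in q.items() if k not in('p','position')})
E
python3 - <<'E'
from h import *
print(get_state())
save('top','t0.png');save('scene','s0.png')
show(['knob_grip','clamp_axis','post_mid','pointer_tip','mark_tip','base','hanger','mass_big','mass_small','bob'])
E
```

```text
pics
{'time_s': 0.0, 'joints': array([ 1.29499524e+00,  3.20321577e-01,  1.56571856e+00, -3.00702588e-05,
        1.25739131e+00, -2.00012227e-02]), 'joint_vel': array([ 0.00041443,  0.00054337, -0.00087443,  0.00071121,  0.00037376,
        0.00015203]), 'tau': array([ 2.16493470e-03, -4.12480795e+01, -2.31975514e+01,  7.30164559e-02,
        4.59786085e-02, -1.57851905e-04]), 'tool_pos': array([0.14536451, 0.55582812, 0.23808786]), 'orientation': array([ 1.27546847e-01,  9.91832121e-01, -9.11465812e-04, -1.21342163e-04]), 'wrist_force': array([ 0.00612339,  0.75506827, -0.07047699]), 'torque': array([-0.00862191, -0.02776482, -0.01792882]), 'gripper_width': 0.09160105541909194}
knob_grip top 0.6 [ 0.6284 -0.0242  0.0911] {}
knob_grip scene 0.66 [ 0.6211 -0.0276  0.0868] {}
clamp_axis top 0.9 [0.5842 0.0357 0.064 ] {}
clamp_axis top 0.3 [ 0.4061 -0.4229  0.0042] {}
clamp_axis scene 0.76 [0.5878 0.0403 0.0632] {}
post_mid top 0.62 [ 4.056e-01 -4.245e-01 -2.000e-04] {}
post_mid top 0.6 [0.484  0.0901 0.0862] {}
post_mid scene 0.92 [0.4809 0.0993 0.0885] {}
post_mid scene 0.53 [ 6.265e-01 -4.026e-01 -1.000e-04] {}
pointer_tip top 0.94 [ 0.6801 -0.0208  0.036 ] {}
pointer_tip scene 0.74 [ 0.6841 -0.02    0.0325] {}
mark_tip top 0.57 [0.6904 0.0851 0.0335] {}
mark_tip scene 0.46 [0.694  0.0903 0.0319] {}
mark_tip scene 0.17 [ 0.628  -0.3991  0.0018] {}
base top 0.83 [ 0.586   0.0318 -0.0017] {}
base scene 0.88 [0.5844 0.0335 0.0022] {}
hanger top 0.49 [ 0.5558  0.3657 -0.0034] {}
hanger scene 0.6 [5.565e-01 3.663e-01 5.000e-04] {}
mass_big top 0.87 [ 0.6329 -0.3987 -0.0007] {}
mass_big scene 0.59 [ 6.275e-01 -4.026e-01  3.000e-04] {}
mass_big scene 0.25 [ 0.6242 -0.0266  0.0881] {}
mass_small top 0.77 [ 0.4056 -0.4198 -0.0007] {}
mass_small scene 0.66 [ 4.048e-01 -4.197e-01 -4.000e-04] {}
bob top 0.61 [ 0.4248  0.4318 -0.0006] {}
bob scene 0.55 [ 4.171e-01  4.302e-01 -4.000e-04] {}
```

View pics/t0.png

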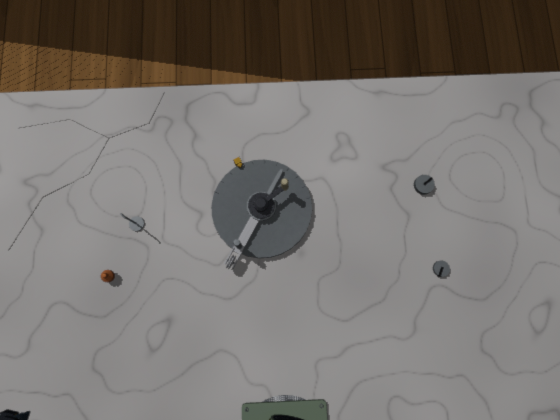

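View pics/s0.png

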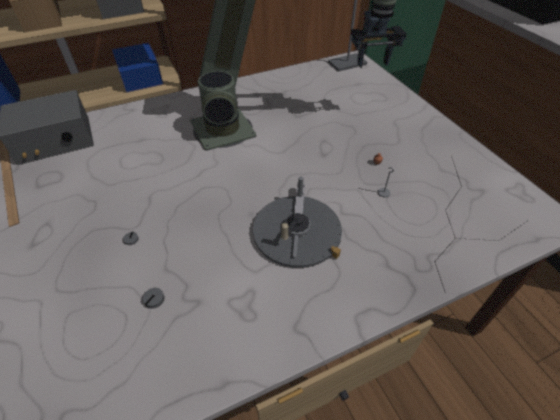

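```bash
python3 - <<'E'
from h import *
p,d=save('top','t1.png');c=cv2.cvtColor(p[130:290,180:340],cv2.COLOR_RGB2BGR)
cv2.imwrite('pics/t1c.png',cv2.resize(np.clip(c.astype(float)*1.6,0,255).astype('uint8'),(640,640),interpolation=cv2.INTER_CUBIC))
p,d=save('scene','s1.png');c=cv2.cvtColor(p[160:280,230:370],cv2.COLOR_RGB2BGR)
cv2.imwrite('pics/s1c.png',cv2.resize(np.clip(c.astype(float)*1.6,0,255).astype('uint8'),(700,600),interpolation=cv2.INTER_CUBIC))
for c in('top','scene'):
    m=camera_model(c);print(c,m['fx'],m['cx'],m['cy'],-np.array(m['R']).T@m['t'])
show(['knob_grip','clamp_axis','post_mid','pointer_tip','mark_tip','base','pivot','washer'])
E
```

```text
top 447.48074509248977 281.3457868249997 208.41095452324285 [0.33202866 0.00146707 1.16383843]
scene 380.7541630842872 280.687396851298 202.3205713960246 [ 1.21256106 -0.30171643  0.8958824 ]
knob_grip top 0.6 [ 0.6277 -0.0245  0.0948] {}
knob_grip scene 0.61 [ 0.6241 -0.0246  0.088 ] {}
knob_grip scene 0.54 [ 0.6824 -0.0226  0.034 ] {}
clamp_axis top 0.56 [0.5824 0.0341 0.0657] {}
clamp_axis scene 0.85 [0.5825 0.0394 0.0638] {}
post_mid top 0.79 [0.4839 0.0915 0.084 ] {}
post_mid scene 0.97 [0.4815 0.0989 0.088 ] {}
post_mid scene 0.26 [ 0.5838  0.0374 -0.0023] {}
pointer_tip top 0.97 [ 0.6783 -0.0218  0.0351] {}
pointer_tip top 0.56 [ 0.6303 -0.3983 -0.001 ] {}
pointer_tip scene 0.83 [ 0.6809 -0.023   0.0305] {}
pointer_tip scene 0.69 [0.5883 0.0379 0.0641] {}
mark_tip top 0.62 [ 0.6783 -0.0216  0.0344] {}
mark_tip scene 0.55 [0.6939 0.091  0.034 ] {}
base top 0.76 [ 0.5867  0.0298 -0.0011] {}
base scene 0.71 [0.5846 0.0376 0.001 ] {}
pivot top 0.61 [0.5819 0.0343 0.0021] {}
pivot scene 0.66 [ 0.5848  0.0361 -0.0011] {}
washer top 0.53 [ 0.5838  0.0393 -0.0031] {}
washer scene 0.58 [ 0.5837  0.0345 -0.0019] {}
```

View pics/t1c.png

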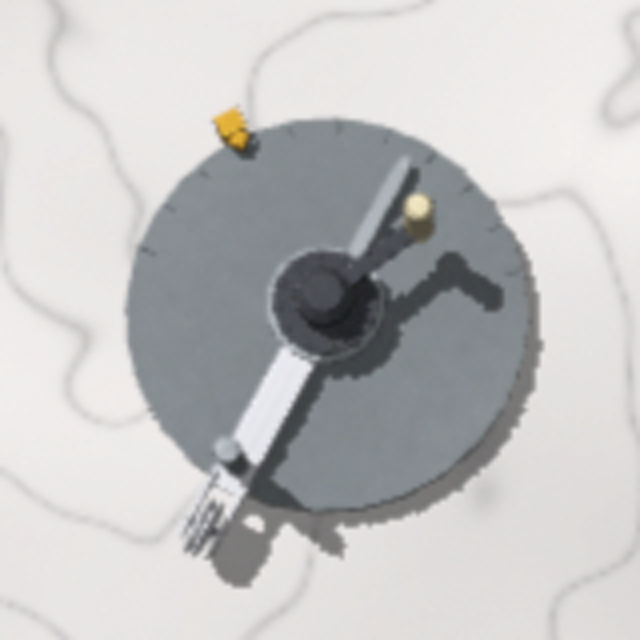

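View pics/s1c.png

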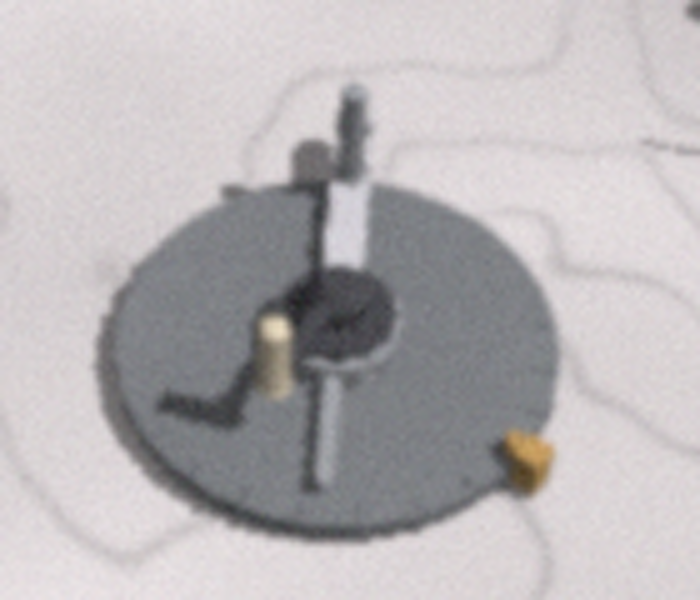

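```bash
cat > fit.py <<'E'
from h import *
from scipy.optimize import least_squares
M={c:camera_model(c) for c in('top','scene')}
def proj(c,X):
    m=M[c];q=np.array(m['R'])@np.array(X)+np.array(m['t']).ravel();return np.array([m['fx']*q[0]/q[2]+m['cx'],m['fy']*q[1]/q[2]+m['cy']])
def pt(ax,a,r,z): return [ax[0]+r*np.cos(a),ax[1]+r*np.sin(a),z]
E
python3 - <<'E'
from fit import *
obs=[('top','n',261.5,202.5),('top','k',284.5,181.25),('top','p',237,241.75),('top','t',281.25,169.5),('top','m',241.3,167.3),
('scene','k',285,224),('scene','p',301,178.2),('scene','t',293.6,257.6),('scene','m',330.6,252.5)]
def P(x):
    ax=x[:2];return dict(n=[*ax,.076],k=pt(ax,x[2],.075,.114),p=pt(ax,x[3]+np.pi,.118,.112),t=pt(ax,x[3],.1145,.033),m=pt(ax,x[4],.1205,.033))
def res(x):
    Q=P(x); r=[]
    for c,n,u,v in obs: r+=list(proj(c,Q[n])+x[5:9].reshape(2,2)[0 if c=='top' else 1]-[u,v])
    return np.r_[r,(x[:2]-[.5844,.0355])/.0015,x[5:9]/0.7]
s=least_squares(res,[.5844,.0355,-1,-.5,.45,0,0,0,0],loss='soft_l1')
print(np.round(s.x,4),np.degrees(s.x[2:5]));print(np.round(s.fun[:-6].reshape(-1,2),2))
Q=P(s.x);[print(k,np.round(v,4)) for k,v in Q.items()]
# angle from place_of means
E
```

```text
[ 0.5843  0.0354 -0.9585 -0.5304  0.4156  0.2485  0.6312  0.4424  0.3333] [-54.92067353 -30.39121229  23.81194343]
[[-0.88  0.16]
 [ 0.12 -0.39]
 [-0.74  0.45]
 [ 0.69 -0.57]
 [ 0.09 -0.91]
 [-0.59  0.68]
 [-0.31 -0.13]
 [ 0.44 -0.07]
 [-0.38 -5.12]]
n [0.5843 0.0354 0.076 ]
k [ 0.6274 -0.026   0.114 ]
p [0.4825 0.0951 0.112 ]
t [ 0.683  -0.0225  0.033 ]
m [0.6945 0.0841 0.033 ]
```

```bash
cat >> h.py <<'E'
from scipy.spatial.transform import Rotation as Ro
def yang(s=None):
    s=s or get_state();v=Ro.from_quat(s['orientation']).as_matrix()[:,1];return np.arctan2(v[1],v[0])
def goto(x,y,z,ya=None):
    "units for TCP at x,y,z with tool y at angle ya (deg), tool down"
    s=get_state();R=Ro.from_quat(s['orientation']).as_matrix()
    t=R.T@(np.array([x,y,z])-s['tool_pos'])/.04
    a=np.radians(ya) if ya is not None else yang(s)
    Rt=np.array([[-np.sin(a),np.cos(a),0],[np.cos(a),np.sin(a),0],[0,0,-1]]);
    Rt[:,0]=np.cross(Rt[:,1],Rt[:,2])
    w=Ro.from_matrix(R.T@Rt).as_rotvec(degrees=True)/10
    print('now',np.round(s['tool_pos'],4),'ya',round(np.degrees(yang(s)),1),'->',np.round(t,3),np.round(w,3))
E
python3 -c "
from h import *
goto(.6274,-.026,.17,35)"
```

```text
now [0.1455 0.5563 0.239 ] ya 75.3 -> [-15.339 -11.037   1.723] [ 1.000e-03 -0.000e+00  4.035e+00]
```

Emit:
apply_moves(
  rows=[
    [-1,-15.34,-11.04,1.7,0,0,4.03],
    [-1,-15.34,-11.04,1.7,0,0,4.03],
    [-1,-15.34,-11.04,1.7,0,0,4.03],
    [-1,-15.34,-11.04,1.7,0,0,4.03],
    [-1,-15.34,-11.04,1.7,0,0,4.03],
    [-1,-15.34,-11.04,1.7,0,0,4.03],
    [-1,-15.34,-11.04,1.7,0,0,4.03],
    [-1,-15.34,-11.04,1.7,0,0,4.03],
    [-1,-15.34,-11.04,1.7,0,0,4.03],
    [-1,-15.34,-11.04,1.7,0,0,4.03],
    [-1,-15.34,-11.04,1.7,0,0,4.03],
    [-1,-15.34,-11.04,1.7,0,0,4.03],
  ],
)

```text
time_s: 3.5
tool_pos: [0.6229, -0.021, 0.1717]
orientation: [0.462, 0.887, 0.0, 0.0]
wrist_force: [-0.1, 0.1, 0.4]
gripper_width: 0.091
```

```bash
python3 -c "
from h import *
goto(.6274,-.026,.1,35);print(get_state()['wrist_force'])"
```

```text
now [ 0.6229 -0.021   0.1717] ya 35.0 -> [-0.166  0.02   1.792] [ 0.004 -0.     0.002]
[-0.06350337  0.08387612  0.44698684]
```

Emit:
apply_moves(
  rows=[
    [-1,0,0,0,0,0,0],
    [-1,0,0,0,0,0,0],
  ],
)

```text
time_s: 3.75
tool_pos: [0.621, -0.019, 0.1714]
orientation: [0.462, 0.887, -0.0, -0.001]
wrist_force: [-0.3, 0.3, 0.4]
gripper_width: 0.091
```

```bash
python3 -c "
from h import *
goto(.6274,-.026,.1,35);print(get_state()['wrist_force'])
save('top','t2.png')"
```

```text
now [ 0.621  -0.019   0.1714] ya 35.0 -> [-0.237  0.031  1.784] [-0.004 -0.008  0.001]
[-0.2702917   0.29533334  0.42247624]
```

View pics/t2.png

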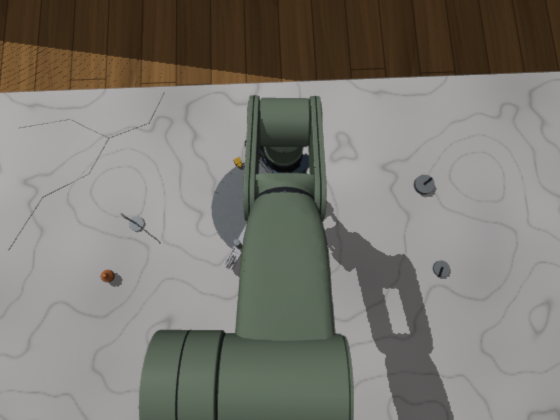

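Emit:
apply_moves(
  rows=[
    [-1,-0.24,0.03,0,0,0,0],
    [-1,-0.24,0.03,0.9,0,0,0],
    [-1,-0.24,0.03,1.5,0,0,0],
    [-1,-0.24,0.03,1.78,0,0,0],
    [-1,-0.24,0.03,1.78,0,0,0],
    [-1,-0.24,0.03,1.78,0,0,0],
  ],
)

```text
time_s: 4.55
tool_pos: [0.6289, -0.0263, 0.1018]
orientation: [0.461, 0.887, 0.0, 0.001]
wrist_force: [-0.6, 0.3, -0.5]
gripper_width: 0.0914
```

```bash
python3 -c "
from h import *
goto(.6274,-.026,.1,35);print(get_state()['wrist_force'])
save('scene','s2.png')"
```

```text
now [ 0.6289 -0.0263  0.1018] ya 35.1 -> [ 0.028 -0.027  0.044] [0.01  0.008 0.006]
[-0.60985137  0.32397272 -0.53900626]
```

View pics/s2.png

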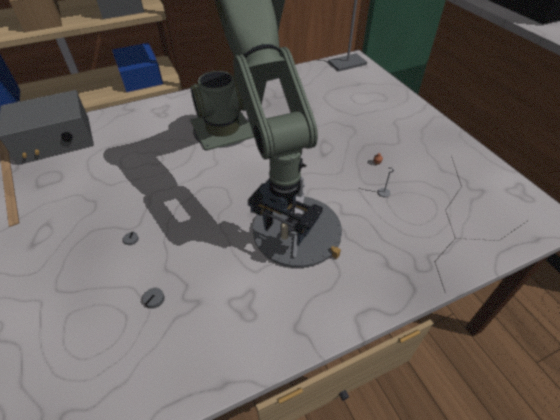

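Emit:
apply_moves(
  rows=[
    [1,0,0,0,0,0,0],
    [1,0,0,0,0,0,0],
    [1,0,0,0,0,0,0],
    [1,0,0,0,0,0,0],
    [1,0,0,0,0,0,0],
    [1,0,0,0,0,0,0],
  ],
  grip_force=4,
)

```text
time_s: 5.35
tool_pos: [0.6281, -0.0264, 0.1005]
orientation: [0.461, 0.887, 0.0, -0.0]
wrist_force: [0.5, -0.4, 0.1]
gripper_width: 0.0341
```

```bash
cat >> h.py <<'E'
def feel(ax=(.5843,.0354)):
    s=get_state();p=s['tool_pos'];R=Ro.from_quat(s['orientation']).as_matrix();g=p+R[:,2]*.006
    d=g[:2]-ax;r=np.hypot(*d);u=d/r;tv=np.array([-u[1],u[0]]);f=s['wrist_force'][:2]
    Mz=d[0]*f[1]-d[1]*f[0]+s['torque'][2]
    print('t',round(s['time_s'],2),'g',np.round(g,4),'r',round(r,4),'ang',round(np.degrees(np.arctan2(d[1],d[0])),2),'ya',round(np.degrees(yang(s)),1),'Ft %.2f Fr %.2f Fz %.2f'%(f@tv,f@u,s['wrist_force'][2]),'Tz %.3f'%s['torque'][2],'M/.075 %.2f'%(Mz/.075),'w %.4f'%s['gripper_width'])
E
python3 -c "
from h import *
feel()"
```

```text
t 5.35 g [ 0.6281 -0.0264  0.0945] r 0.0758 ang -54.65 ya 35.0 Ft 0.15 Fr 0.59 Fz 0.06 Tz 0.004 M/.075 0.20 w 0.0341
```

Emit:
apply_moves(
  rows=[
    [1,0,0,0,0,0,0],
    [1,0,0,0,0,0,0],
    [1,0,0,0,0,0,0],
    [1,0,0,0,0,0,0],
  ],
  grip_force=4,
)

```text
time_s: 5.85
tool_pos: [0.628, -0.0265, 0.1005]
orientation: [0.461, 0.887, -0.0, -0.0]
wrist_force: [-0.5, -0.7, -0.4]
gripper_width: 0.0179
```

```bash
python3 -c "
from h import *
feel()"
```

```text
t 5.85 g [ 0.628  -0.0265  0.0945] r 0.0758 ang -54.77 ya 35.0 Ft -0.82 Fr 0.24 Fz -0.40 Tz 0.069 M/.075 0.08 w 0.0179
```

Emit:
apply_moves(
  rows=[
    [1,0,0,0,0,0,0],
    [1,0,0,0,0,0,0],
    [1,0.007,0.163,0,0,0,-0.5],
    [1,0.028,0.326,0,0,0,-1.0],
    [1,0.064,0.485,0,0,0,-1.5],
    [1,0.113,0.641,0,0,0,-2.0],
    [1,0.176,0.792,0,0,0,-2.5],
    [1,0.251,0.938,0,0,0,-3.0],
  ],
  grip_force=25,
)

```text
time_s: 6.85
tool_pos: [0.653, 0.0029, 0.1005]
orientation: [0.215, 0.977, -0.0, -0.0]
wrist_force: [-1.5, -3.0, 0.8]
gripper_width: 0.0173
```

```bash
python3 -c "
from h import *
feel()"
```

```text
t 6.85 g [0.653  0.0029 0.0945] r 0.076 ang -25.35 ya 65.2 Ft -3.39 Fr -0.08 Fz 0.80 Tz -0.188 M/.075 -5.94 w 0.0173
```

Emit:
apply_moves(
  rows=[
    [1,0.007,0.163,0,0,0,-0.5],
    [1,0.028,0.326,0,0,0,-1.0],
    [1,0.064,0.485,0,0,0,-1.5],
    [1,0.113,0.641,0,0,0,-2.0],
    [1,0.176,0.792,0,0,0,-2.5],
    [1,0.251,0.938,0,0,0,-3.0],
    [1,0.285,0.994,0,0,0,-3.2],
  ],
  grip_force=25,
)

```text
time_s: 7.72
tool_pos: [0.6604, 0.0437, 0.1006]
orientation: [-0.062, 0.998, -0.001, 0.001]
wrist_force: [2.5, -4.3, -1.8]
gripper_width: 0.0173
```

```bash
python3 -c "
from h import *
feel()"
```

```text
t 7.72 g [0.6604 0.0437 0.0946] r 0.0766 ang 6.23 ya 97.1 Ft -4.57 Fr 2.05 Fz -1.76 Tz -0.301 M/.075 -8.68 w 0.0173
```

Emit:
apply_moves(
  rows=[
    [0,0,0,0,0,0,0],
    [0,0,0,0,0,0,0],
    [0,0,0,0,0,0,0],
    [0,0,0,0,0,0,0],
    [0,0,0,-0.9,0,0,0],
    [0,0,0,-1.8,0,0,0],
    [0,0,0,-1.8,0,0,0],
  ],
)

```text
time_s: 8.6
tool_pos: [0.6614, 0.0444, 0.1761]
orientation: [-0.061, 0.998, 0.0, 0.004]
wrist_force: [1.0, -0.6, -0.8]
gripper_width: 0.0458
```

```bash
python3 -c "
from h import *
from scipy.optimize import least_squares
P=np.array([[.628,-.0265],[.653,.0029],[.6604,.0437]])
print(least_squares(lambda c:np.hypot(*(P-c).T)-.075,[.584,.035]).x)
feel()
p,d=save('top','t3.png')
goto(.4825,.0951,.17,59.6)"
```

```text
[0.58572532 0.03559663]
t 8.6 g [0.6614 0.0444 0.1701] r 0.0776 ang 6.63 ya 97.0 Ft -0.69 Fr 0.98 Fz -0.77 Tz -0.023 M/.075 -1.01 w 0.0458
now [0.6601 0.0443 0.1739] ya 97.0 -> [4.25  1.804 0.085] [0.005 0.015 3.744]
```

View pics/t3.png

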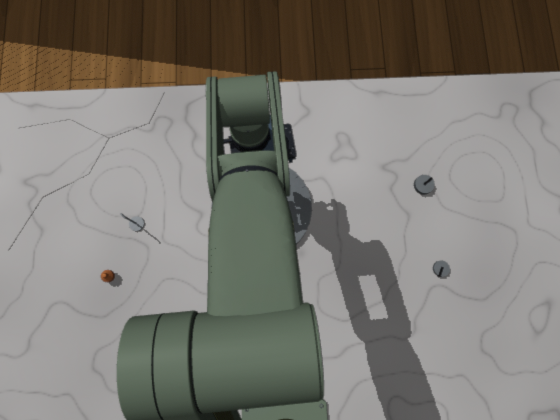

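Emit:
apply_moves(
  rows=[
    [-0.4,4.24,1.8,0,0,0,3.74],
    [-0.4,4.24,1.8,0,0,0,3.74],
    [-0.4,4.24,1.8,0,0,0,3.74],
    [-0.4,4.24,1.8,0,0,0,3.74],
    [-0.4,4.24,1.8,0,0,0,3.74],
    [-0.4,4.24,1.8,0,0,0,3.74],
  ],
)

```text
time_s: 9.4
tool_pos: [0.4827, 0.0947, 0.172]
orientation: [0.261, 0.965, -0.0, -0.0]
wrist_force: [-0.8, -0.3, -0.1]
gripper_width: 0.0642
```

```bash
python3 -c "
from h import *
goto(.4832,.0952,.097,59.6)
save('top','t4.png');p,d=save('scene','s4.png');show(['post_mid'],['scene'])"
```

```text
now [0.4827 0.0947 0.172 ] ya 59.7 -> [-0.007  0.017  1.874] [-0.003 -0.004  0.01 ]
post_mid scene 0.87 [0.4828 0.0986 0.0896] {}
```

View pics/t4.png

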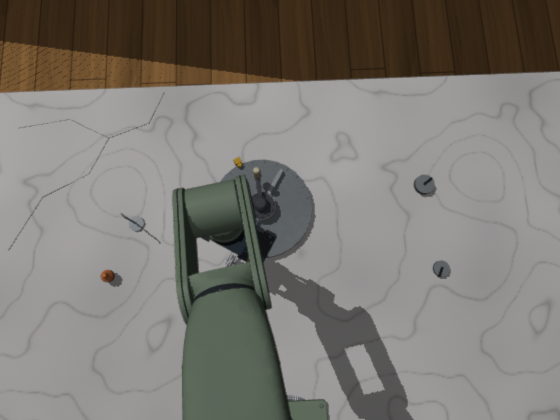

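View pics/s4.png

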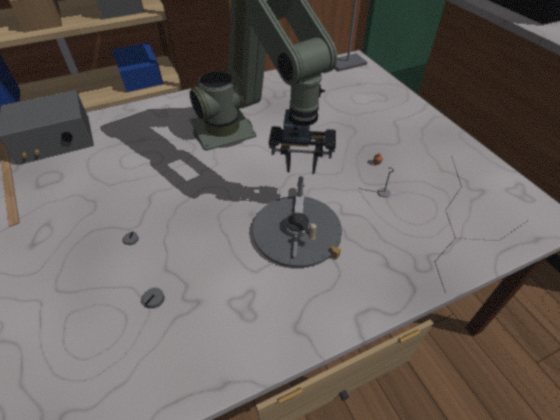

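Emit:
apply_moves(
  rows=[
    [-0.4,0,0.02,0.9,0,0,0],
    [-0.4,0,0.02,1.6,0,0,0],
    [-0.4,0,0.02,1.87,0,0,0],
    [1,0,0.02,1.87,0,0,0],
    [1,0,0.02,1.87,0,0,0],
    [1,0,0.02,1.87,0,0,0],
    [1,0,0.02,1.87,0,0,0],
    [1,0,0.02,1.87,0,0,0],
    [1,0,0.02,1.87,0,0,0],
    [1,0,0.02,1.87,0,0,0],
  ],
  grip_force=6,
)

```text
time_s: 10.8
tool_pos: [0.4828, 0.0956, 0.0978]
orientation: [0.262, 0.965, 0.0, -0.0]
wrist_force: [-0.8, -0.3, 1.1]
gripper_width: 0.0159
```

```bash
python3 -c "
from h import *
feel((.585,.0355))"
```

```text
t 10.8 g [0.4828 0.0956 0.0918] r 0.1186 ang 149.55 ya 59.6 Ft 0.62 Fr 0.55 Fz 1.09 Tz -0.004 M/.075 0.93 w 0.0159
```

Emit:
apply_moves(
  rows=[
    [1,-0.018,-0.321,0,0,0,-0.625],
    [1,-0.07,-0.638,0,0,0,-1.25],
    [1,-0.157,-0.948,0,0,0,-1.875],
    [1,-0.276,-1.247,0,0,0,-2.5],
    [1,-0.428,-1.53,0,0,0,-3.125],
    [1,-0.61,-1.796,0,0,0,-3.75],
    [1,-0.819,-2.04,0,0,0,-4.375],
    [1,-1.054,-2.26,0,0,0,-5.0],
    [1,-1.054,-2.26,0,0,0,-5.0],
    [1,-1.054,-2.26,0,0,0,-5.0],
  ],
  grip_force=8,
)

```text
time_s: 12.05
tool_pos: [0.4739, -0.0035, 0.0978]
orientation: [-0.17, 0.985, 0.0, 0.001]
wrist_force: [1.0, -0.2, -0.4]
gripper_width: 0.0156
```

```bash
python3 -c "
from h import *
feel((.585,.0355))
p,d=save('top','t5.png');c=cv2.cvtColor(p[130:230,200:320],cv2.COLOR_RGB2BGR)
cv2.imwrite('pics/t5c.png',cv2.resize(np.clip(c.astype(float)*1.6,0,255).astype('uint8'),(720,600),interpolation=cv2.INTER_CUBIC))
p,d=save('scene','s5.png');c=cv2.cvtColor(p[190:280,270:370],cv2.COLOR_RGB2BGR)
cv2.imwrite('pics/s5c.png',cv2.resize(np.clip(c.astype(float)*1.6,0,255).astype('uint8'),(667,600),interpolation=cv2.INTER_CUBIC))
show(['pointer_tip','mark_tip'])
"
```

```text
t 12.05 g [ 0.4739 -0.0035  0.0918] r 0.1177 ang -160.66 ya 109.5 Ft 0.48 Fr -0.89 Fz -0.40 Tz 0.056 M/.075 1.50 w 0.0156
pointer_tip top 0.42 [0.6883 0.0764 0.0358] {}
pointer_tip scene 0.78 [0.6913 0.0746 0.0339] {}
mark_tip top 0.62 [0.6885 0.0831 0.0316] {}
mark_tip scene 0.52 [0.6943 0.0888 0.0324] {}
```

View pics/t5c.png

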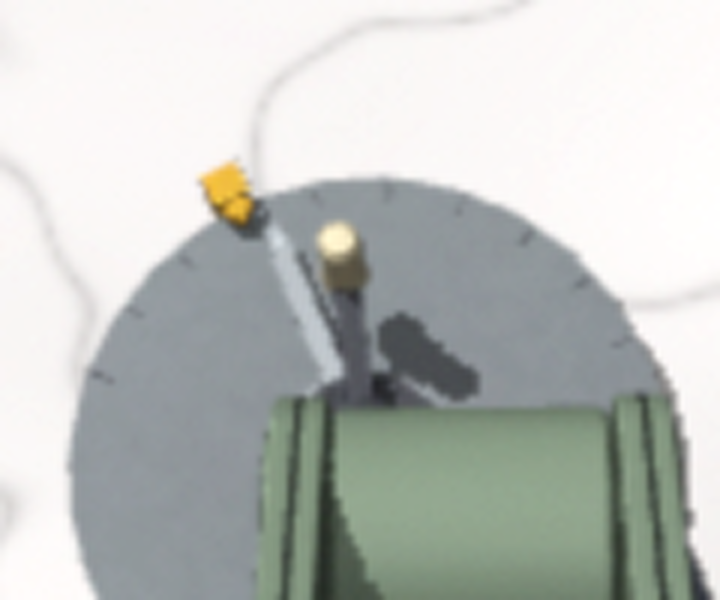

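View pics/s5c.png

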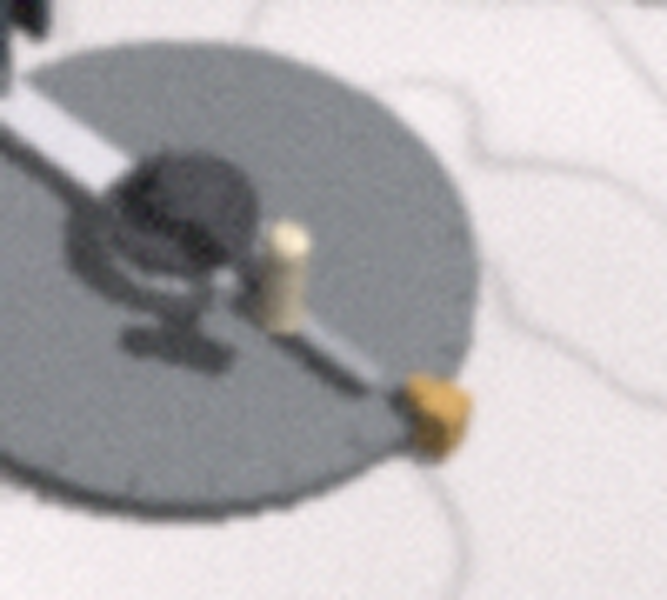

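```bash
python3 -c "
from fit import *
ax=(.585,.0355)
for c in M:
  for a in (19.3,): p=proj(c,pt(ax,np.radians(a),.1145,.033));print(c,'ptr',p)
  for b in (22.8,23.85,25,26): print(b,proj(c,pt(ax,np.radians(b),.1205,.033))-p)
"
```

```text
top ptr [245.22276589 166.12644599]
22.8 [-3.3868264  -0.96022196]
23.85 [-4.14736848 -0.61238627]
25 [-4.97313261 -0.21616259]
26 [-5.6848206   0.14124236]
scene ptr [326.1511023 247.9650978]
22.8 [ 3.3145142  -0.27937849]
23.85 [ 3.79403942 -0.75845725]
25 [ 4.30463766 -1.29094352]
26 [ 4.73609415 -1.76037985]
```

Emit:
apply_moves(
  rows=[
    [1,-0.002,-0.12,0,0,0,-0.23],
    [1,-0.01,-0.237,0,0,0,-0.46],
    [1,-0.01,-0.237,0,0,0,-0.46],
    [1,-0.01,-0.237,0,0,0,-0.46],
  ],
)

```text
time_s: 12.85
tool_pos: [0.4775, -0.0123, 0.0978]
orientation: [-0.21, 0.978, 0.0, 0.001]
wrist_force: [3.7, 1.7, -1.6]
gripper_width: 0.016
```

```bash
cat > look.py <<'E'
from h import *
import sys
n=sys.argv[1]
feel((.585,.0355))
p,d=grab_frame('top');c=cv2.cvtColor(p[150:210,225:285],cv2.COLOR_RGB2BGR)
a=cv2.resize(np.clip(c.astype(float)*1.6,0,255).astype('uint8'),(600,600),interpolation=cv2.INTER_CUBIC)
cv2.imwrite('pics/t%s.png'%n,a)
p,d=grab_frame('scene');c=cv2.cvtColor(p[215:265,290:350],cv2.COLOR_RGB2BGR)
cv2.imwrite('pics/s%s.png'%n,cv2.resize(np.clip(c.astype(float)*1.6,0,255).astype('uint8'),(720,600),interpolation=cv2.INTER_CUBIC))
show(['pointer_tip','mark_tip'])
E
python3 look.py 6
```

```text
t 12.85 g [ 0.4775 -0.0123  0.0918] r 0.1176 ang -156.02 ya 114.2 Ft -0.10 Fr -4.07 Fz -1.61 Tz 0.040 M/.075 0.38 w 0.0160
pointer_tip top 0.64 [0.6832 0.0855 0.0358] {}
pointer_tip top 0.21 [0.6891 0.0853 0.0358] {}
pointer_tip scene 0.98 [0.6877 0.0845 0.0321] {}
mark_tip top 0.62 [0.6908 0.0864 0.0321] {}
mark_tip scene 0.68 [0.6946 0.0881 0.0337] {}
```

View pics/t6.png

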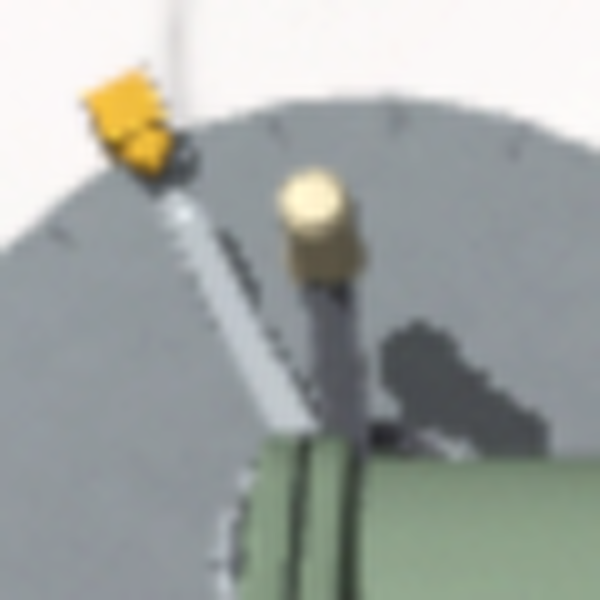

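View pics/s6.png

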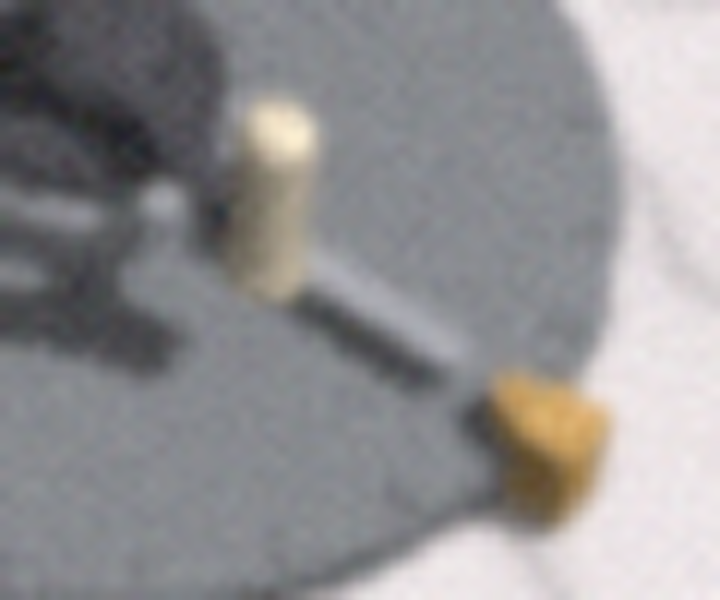

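```bash
cat > polar.py <<'E'
from fit import *
import sys
def polar(cam,img,ax=(.585,.0355),z=.034,a0=5,a1=45,r0=.06,r1=.145,W=600,H=450):
    A=np.radians(np.linspace(a1,a0,W));r=np.linspace(r1,r0,H)
    AA,RR=np.meshgrid(A,r);X=np.stack([ax[0]+RR*np.cos(AA),ax[1]+RR*np.sin(AA),np.full_like(AA,z)],-1)
    m=M[cam];q=X@np.array(m['R']).T+np.array(m['t']).ravel()
    u=(m['fx']*q[...,0]/q[...,2]+m['cx']).astype('f4');v=(m['fy']*q[...,1]/q[...,2]+m['cy']).astype('f4')
    o=cv2.remap(img,u,v,cv2.INTER_CUBIC)
    o=np.clip(o.astype(float)*1.6,0,255).astype('uint8')[:,:,::-1].copy()
    for a in range(a0,a1+1,5):
        x=int((a1-a)/(a1-a0)*(W-1));cv2.line(o,(x,0),(x,8),(0,0,255),1);cv2.putText(o,str(a),(x-5,20),0,.4,(0,0,255),1)
    for R in(.1145,.1205):
        y=int((r1-R)/(r1-r0)*(H-1));cv2.line(o,(0,y),(12,y),(0,0,255),1)
    return o
for c in M:
    p,d=grab_frame(c);cv2.imwrite('pics/pol_%s_%s.png'%(c,sys.argv[1]),polar(c,p))
E
python3 polar.py 6
```

```text
(no output)
```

View pics/pol_top_6.png

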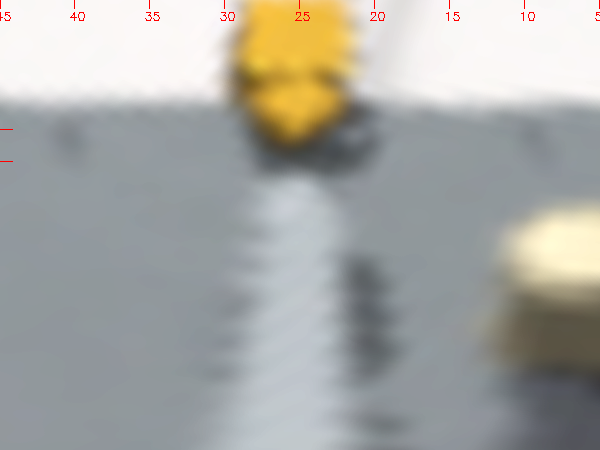

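View pics/pol_scene_6.png

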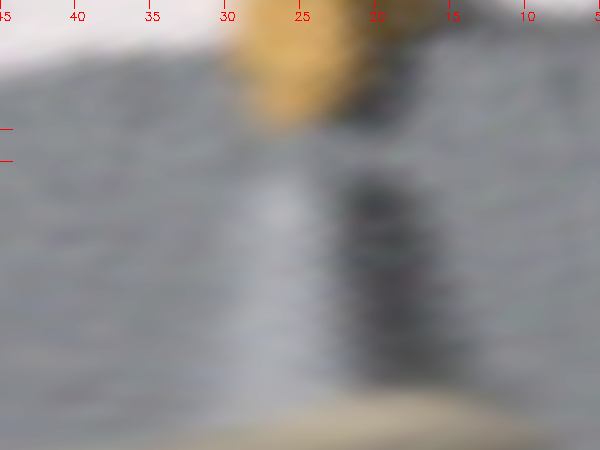

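Emit:
apply_moves(
  rows=[
    [1,-0.02,-0.015,0,0,0,-0.03],
    [1,-0.02,-0.015,0,0,0,-0.03],
    [0.2,-0.02,-0.015,0,0,0,-0.03],
    [0.2,-0.02,-0.015,0,0,0,-0.03],
    [0.2,-0.02,-0.015,0,0,0,-0.03],
    [0.2,-0.02,-0.015,-0.9,0,0,-0.03],
    [0.2,-0.02,-0.015,-1.8,0,0,-0.03],
    [0.2,-0.02,-0.015,-1.8,0,0,-0.03],
  ],
)

```text
time_s: 14.25
tool_pos: [0.4796, -0.0129, 0.1722]
orientation: [-0.213, 0.977, -0.001, 0.003]
wrist_force: [-0.4, -0.1, -0.5]
gripper_width: 0.0362
```

```bash
python3 polar.py 7; python3 -c "
from h import *
feel((.585,.0355))
ax=np.array([.585,.0355]);a=np.radians(6.4);k=ax+.0752*np.array([np.cos(a),np.sin(a)])
goto(*k,.17,96.4)"
```

```text
t 14.35 g [ 0.4775 -0.0128  0.1635] r 0.1179 ang -155.81 ya 114.5 Ft 0.00 Fr 0.20 Fz 0.26 Tz -0.024 M/.075 -0.32 w 0.0365
now [ 0.4775 -0.0128  0.1695] ya 114.5 -> [-4.733 -0.604 -0.016] [ 1.000e-03 -4.000e-03  1.814e+00]
```

View pics/pol_top_7.png

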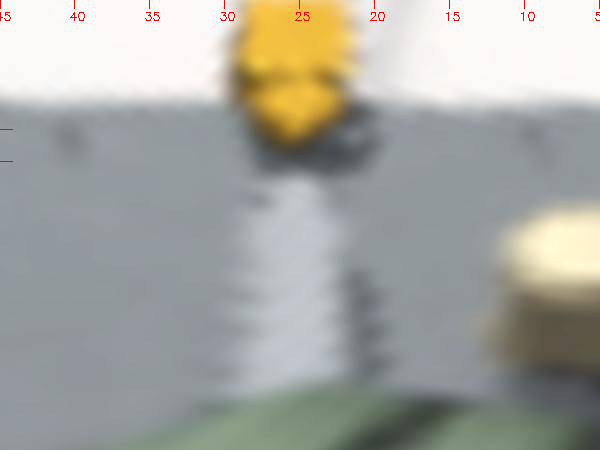

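View pics/pol_scene_7.png

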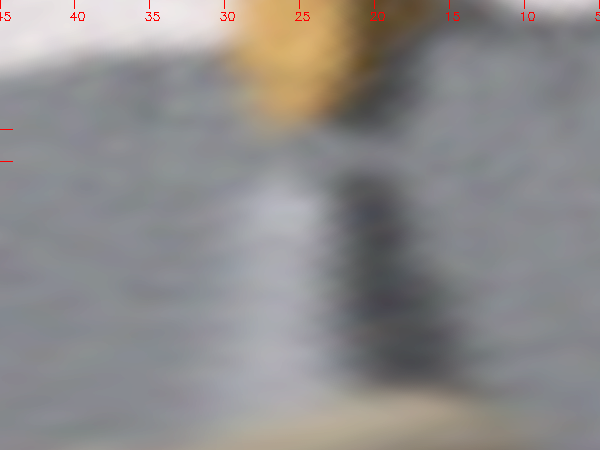

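Emit:
apply_moves(
  rows=[
    [-0.2,-4.73,-0.6,0,0,0,1.81],
    [-0.2,-4.73,-0.6,0,0,0,1.81],
    [-0.2,-4.73,-0.6,0,0,0,1.81],
    [-0.2,-4.73,-0.6,0,0,0,1.81],
    [-0.2,-4.73,-0.6,0,0,0,1.81],
    [-0.2,-4.73,-0.6,0,0,0,1.81],
    [-0.2,-4.73,-0.6,0,0,0,1.81],
  ],
)

```text
time_s: 15.22
tool_pos: [0.6591, 0.0435, 0.1702]
orientation: [-0.056, 0.998, 0.0, -0.0]
wrist_force: [-0.4, 0.2, -0.5]
gripper_width: 0.0549
```

```bash
python3 -c "
from h import *
feel((.585,.0355))
ax=np.array([.585,.0355]);a=np.radians(6.4);k=ax+.0752*np.array([np.cos(a),np.sin(a)])
save('top','t8.png');save('scene','s8.png')
goto(*k,.1,96.4)"
```

```text
t 15.22 g [0.6591 0.0435 0.1642] r 0.0745 ang 6.18 ya 96.4 Ft 0.27 Fr -0.37 Fz -0.46 Tz 0.034 M/.075 0.72 w 0.0549
now [0.6595 0.0436 0.1704] ya 96.4 -> [-0.007  0.005  1.759] [0.    0.003 0.002]
```

View pics/s8.png

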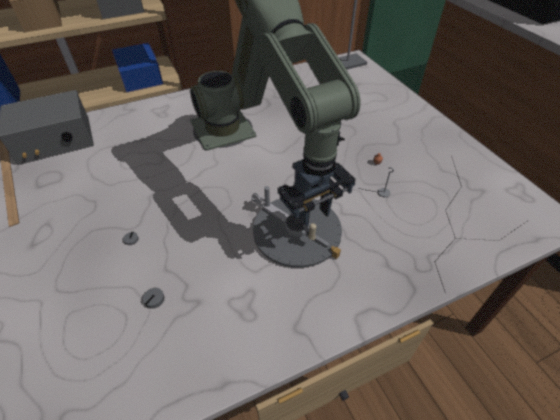

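Emit:
apply_moves(
  rows=[
    [-0.2,0,0,0.9,0,0,0],
    [-0.2,0,0,1.6,0,0,0],
    [-0.2,0,0,1.75,0,0,0],
    [1,0,0,1.75,0,0,0],
    [1,0,0,1.75,0,0,0],
    [1,0,0,1.75,0,0,0],
    [1,0,0,1.75,0,0,0],
    [1,0,0,1.75,0,0,0],
    [1,0,0,1.75,0,0,0],
  ],
  grip_force=4,
)

```text
time_s: 16.45
tool_pos: [0.6605, 0.0438, 0.1004]
orientation: [-0.056, 0.998, -0.0, 0.001]
wrist_force: [-0.8, -1.2, 4.7]
gripper_width: 0.0177
```

```bash
python3 -c "
from h import *
feel((.585,.0355))"
```

```text
t 16.45 g [0.6605 0.0438 0.0944] r 0.0759 ang 6.26 ya 96.4 Ft -1.06 Fr -0.95 Fz 4.74 Tz -0.052 M/.075 -1.76 w 0.0177
```

Emit:
apply_moves(
  rows=[
    [1,0,0,0,0,0,0],
    [1,0.001,-0.033,0,0,0,0.1],
    [1,0.001,-0.065,0,0,0,0.2],
    [1,0.003,-0.098,0,0,0,0.3],
    [1,0.005,-0.131,0,0,0,0.4],
    [1,0.007,-0.163,0,0,0,0.5],
    [1,0.01,-0.196,0,0,0,0.6],
    [1,0.014,-0.229,0,0,0,0.7],
    [1,0.018,-0.261,0,0,0,0.8],
  ],
  grip_force=15,
)

```text
time_s: 17.58
tool_pos: [0.6606, 0.0358, 0.1003]
orientation: [0.014, 1.0, 0.002, 0.0]
wrist_force: [-2.1, 5.0, 5.0]
gripper_width: 0.0177
```

```bash
python3 -c "
from h import *
feel((.585,.0355))"
```

```text
t 17.57 g [0.6606 0.0359 0.0943] r 0.0756 ang 0.27 ya 88.4 Ft 5.06 Fr -2.13 Fz 5.04 Tz 0.190 M/.075 7.63 w 0.0177
```

Emit:
apply_moves(
  rows=[
    [1,0.001,-0.033,0,0,0,0.1],
    [1,0.001,-0.065,0,0,0,0.2],
    [1,0.003,-0.098,0,0,0,0.3],
    [1,0.005,-0.131,0,0,0,0.4],
    [1,0.007,-0.163,0,0,0,0.5],
    [1,0.01,-0.196,0,0,0,0.6],
    [1,0.014,-0.229,0,0,0,0.7],
    [1,0.018,-0.261,0,0,0,0.8],
  ],
  grip_force=15,
)

```text
time_s: 18.58
tool_pos: [0.6597, 0.0254, 0.1003]
orientation: [0.084, 0.996, 0.002, 0.0]
wrist_force: [-0.5, 5.2, 4.5]
gripper_width: 0.0174
```

```bash
python3 -c "
from h import *
feel((.585,.0355))"
```

```text
t 18.57 g [0.6597 0.0254 0.0943] r 0.0754 ang -7.68 ya 80.4 Ft 5.09 Fr -1.14 Fz 4.53 Tz 0.163 M/.075 7.28 w 0.0174
```

Emit:
apply_moves(
  rows=[
    [1,0.001,-0.033,0,0,0,0.1],
    [1,0.001,-0.065,0,0,0,0.2],
    [1,0.003,-0.098,0,0,0,0.3],
    [1,0.005,-0.131,0,0,0,0.4],
    [1,0.007,-0.163,0,0,0,0.5],
    [1,0.01,-0.196,0,0,0,0.6],
    [1,0.014,-0.229,0,0,0,0.7],
    [1,0.018,-0.261,0,0,0,0.8],
  ],
  grip_force=15,
)

```text
time_s: 19.58
tool_pos: [0.6575, 0.0153, 0.1003]
orientation: [0.153, 0.988, 0.002, 0.0]
wrist_force: [-0.3, 5.7, 4.7]
gripper_width: 0.0177
```

```bash
python3 -c "
from h import *
feel((.585,.0355))"
```

```text
t 19.57 g [0.6575 0.0154 0.0943] r 0.0752 ang -15.52 ya 72.4 Ft 5.40 Fr -1.83 Fz 4.74 Tz 0.116 M/.075 6.96 w 0.0177
```

Emit:
apply_moves(
  rows=[
    [1,0.001,-0.033,0,0,0,0.1],
    [1,0.001,-0.065,0,0,0,0.2],
    [1,0.003,-0.098,0,0,0,0.3],
    [1,0.005,-0.131,0,0,0,0.4],
    [1,0.007,-0.163,0,0,0,0.5],
    [1,0.01,-0.196,0,0,0,0.6],
    [1,0.014,-0.229,0,0,0,0.7],
    [1,0.018,-0.261,0,0,0,0.8],
  ],
  grip_force=15,
)

```text
time_s: 20.58
tool_pos: [0.654, 0.006, 0.1003]
orientation: [0.222, 0.975, 0.003, 0.0]
wrist_force: [0.6, 7.1, 4.3]
gripper_width: 0.018
```

```bash
python3 -c "
from h import *
feel((.585,.0355))"
```

```text
t 20.57 g [0.654  0.006  0.0943] r 0.075 ang -23.12 ya 64.4 Ft 6.81 Fr -2.23 Fz 4.35 Tz 0.199 M/.075 9.46 w 0.0180
```

Emit:
apply_moves(
  rows=[
    [1,0.001,-0.033,0,0,0,0.1],
    [1,0.001,-0.065,0,0,0,0.2],
    [1,0.003,-0.098,0,0,0,0.3],
    [1,0.005,-0.131,0,0,0,0.4],
    [1,0.007,-0.163,0,0,0,0.5],
    [1,0.01,-0.196,0,0,0,0.6],
    [1,0.014,-0.229,0,0,0,0.7],
    [1,0.018,-0.261,0,0,0,0.8],
  ],
  grip_force=15,
)

```text
time_s: 21.58
tool_pos: [0.6494, -0.0028, 0.1004]
orientation: [0.289, 0.957, 0.003, 0.001]
wrist_force: [1.5, 8.8, 3.8]
gripper_width: 0.0178
```

```bash
python3 -c "
from h import *
feel((.585,.0355))"
```

```text
t 21.57 g [ 0.6494 -0.0027  0.0944] r 0.0749 ang -30.69 ya 56.4 Ft 8.35 Fr -3.24 Fz 3.79 Tz 0.139 M/.075 10.19 w 0.0178
```

Emit:
apply_moves(
  rows=[
    [1,0.001,-0.033,0,0,0,0.1],
    [1,0.001,-0.065,0,0,0,0.2],
    [1,0.003,-0.098,0,0,0,0.3],
    [1,0.005,-0.131,0,0,0,0.4],
    [1,0.007,-0.163,0,0,0,0.5],
    [1,0.01,-0.196,0,0,0,0.6],
    [1,0.014,-0.229,0,0,0,0.7],
    [1,0.018,-0.261,0,0,0,0.8],
  ],
  grip_force=15,
)

```text
time_s: 22.58
tool_pos: [0.6436, -0.0108, 0.1003]
orientation: [0.356, 0.935, 0.004, 0.001]
wrist_force: [3.4, 8.4, 3.1]
gripper_width: 0.0173
```

```bash
python3 -c "
from h import *
feel((.585,.0355))"
```

```text
t 22.57 g [ 0.6437 -0.0108  0.0943] r 0.0747 ang -38.29 ya 48.4 Ft 8.68 Fr -2.56 Fz 3.06 Tz 0.181 M/.075 11.06 w 0.0173
```

Emit:
apply_moves(
  rows=[
    [1,0.001,-0.033,0,0,0,0.1],
    [1,0.001,-0.065,0,0,0,0.2],
    [1,0.003,-0.098,0,0,0,0.3],
    [1,0.005,-0.131,0,0,0,0.4],
  ],
  grip_force=15,
)

```text
time_s: 23.08
tool_pos: [0.6404, -0.0146, 0.1004]
orientation: [0.388, 0.922, 0.004, 0.001]
wrist_force: [4.1, 8.7, 2.3]
gripper_width: 0.0179
```

```bash
python3 -c "
from h import *
feel((.585,.0355))"
```

```text
t 23.07 g [ 0.6405 -0.0145  0.0944] r 0.0747 ang -42.05 ya 44.4 Ft 9.21 Fr -2.83 Fz 2.33 Tz 0.171 M/.075 11.45 w 0.0179
```

Emit:
apply_moves(
  rows=[
    [1,0.001,-0.033,0,0,0,0.1],
    [1,0.001,-0.065,0,0,0,0.2],
    [1,0.003,-0.098,0,0,0,0.3],
    [1,0.005,-0.131,0,0,0,0.4],
  ],
  grip_force=15,
)

```text
time_s: 23.58
tool_pos: [0.6369, -0.0181, 0.1003]
orientation: [0.42, 0.908, 0.004, 0.002]
wrist_force: [6.2, 9.6, 1.3]
gripper_width: 0.0173
```

```bash
python3 -c "
from h import *
feel((.585,.0355))
grab_frame('top')
feel((.585,.0355))"
```

```text
t 23.57 g [ 0.637  -0.018   0.0943] r 0.0746 ang -45.84 ya 40.3 Ft 11.19 Fr -2.56 Fz 1.35 Tz 0.127 M/.075 12.83 w 0.0173
t 23.62 g [ 0.6369 -0.0181  0.0944] r 0.0746 ang -45.96 ya 40.3 Ft 10.48 Fr -2.47 Fz 0.92 Tz 0.114 M/.075 11.95 w 0.0176
```

Emit:
apply_moves(
  rows=[
    [1,0.001,-0.033,0,0,0,0.1],
    [1,0.001,-0.065,0,0,0,0.2],
  ],
  grip_force=15,
)

```text
time_s: 23.88
tool_pos: [0.6352, -0.0197, 0.1004]
orientation: [0.436, 0.9, 0.004, 0.002]
wrist_force: [6.3, 9.3, 0.5]
gripper_width: 0.0175
```

```bash
python3 -c "
from h import *
feel((.585,.0355))"
```

```text
t 23.88 g [ 0.6352 -0.0197  0.0944] r 0.0746 ang -47.7 ya 38.3 Ft 10.94 Fr -2.64 Fz 0.48 Tz 0.147 M/.075 12.84 w 0.0175
```

Emit:
apply_moves(
  rows=[
    [1,0.001,-0.025,0,0,0,0.08],
    [1,0.001,-0.05,0,0,0,0.15],
    [1,0.003,-0.078,0,0,0,0.23],
  ],
  grip_force=15,
)

```text
time_s: 24.25
tool_pos: [0.633, -0.0216, 0.1004]
orientation: [0.454, 0.891, 0.004, 0.002]
wrist_force: [7.9, 9.2, 0.8]
gripper_width: 0.0171
```

```bash
python3 -c "
from h import *
feel((.585,.0355))
grab_frame('top')
feel((.585,.0355))"
```

```text
t 24.25 g [ 0.633  -0.0216  0.0944] r 0.0746 ang -49.94 ya 36.1 Ft 11.92 Fr -1.96 Fz 0.83 Tz 0.122 M/.075 13.48 w 0.0171
t 24.3 g [ 0.6329 -0.0217  0.0944] r 0.0746 ang -50.08 ya 36.0 Ft 10.75 Fr -2.93 Fz 0.79 Tz 0.118 M/.075 12.27 w 0.0176
```

Emit:
apply_moves(
  rows=[
    [0.2,0,0,0,0,0,0],
    [0.2,0,0,0,0,0,0],
    [0.2,0,0,0,0,0,0],
    [0.2,0,0,0,0,0,0],
    [0.2,0,0,-0.9,0,0,0],
    [0.2,0,0,-1.8,0,0,0],
    [0.2,0,0,-2.5,0,0,0],
    [0.2,0,0,-2.5,0,0,0],
  ],
)

```text
time_s: 25.3
tool_pos: [0.6309, -0.0253, 0.2022]
orientation: [0.453, 0.891, 0.001, 0.002]
wrist_force: [0.0, 0.4, -0.5]
gripper_width: 0.0364
```

```bash
python3 -c "
from h import *
feel((.585,.0355))
goto(.42,-.2,.2,60)"
```

```text
t 25.3 g [ 0.631  -0.0253  0.1962] r 0.0762 ang -52.9 ya 36.1 Ft 0.27 Fr -0.29 Fz -0.45 Tz 0.003 M/.075 0.31 w 0.0364
now [ 0.6309 -0.0253  0.2022] ya 36.1 -> [-0.419 -6.835  0.029] [ 0.019  0.024 -2.387]
```

Emit:
apply_moves(
  rows=[
    [0,-0.4,-6.8,0,0,0,0],
    [0,-0.4,-6.8,0,0,0,0],
    [0,-0.4,-6.8,0,0,0,0],
    [0,-0.4,-6.8,0,0,0,0],
    [0,-0.4,-6.8,0,0,0,0],
    [0,-0.4,-6.8,0,0,0,0],
    [0,-0.4,-6.8,0,0,0,0],
  ],
)

```text
time_s: 26.18
tool_pos: [0.4199, -0.198, 0.1992]
orientation: [0.453, 0.892, 0.0, -0.0]
wrist_force: [0.6, 0.6, -0.2]
gripper_width: 0.0455
```

```bash
python3 polar.py 9; python3 look.py 9; python3 -c "
from h import *
p,d=save('top','t9f.png')
show(['knob_grip'])
show(['post_mid'])"
```

```text
t 26.27 g [ 0.4202 -0.1977  0.1933] r 0.2856 ang -125.24 ya 36.2 Ft 0.01 Fr -1.27 Fz 0.48 Tz 0.055 M/.075 0.77 w 0.0454
pointer_tip top 0.9 [0.6824 0.0857 0.0352] {}
pointer_tip scene 0.74 [0.6877 0.0856 0.0306] {}
mark_tip top 0.49 [0.6879 0.085  0.0329] {}
mark_tip scene 0.56 [0.6921 0.0886 0.0341] {}
knob_grip top 0.64 [ 0.6326 -0.0182  0.0945] {}
knob_grip scene 0.71 [ 0.6274 -0.0206  0.0865] {}
post_mid top 0.81 [ 0.4766 -0.0213  0.0882] {}
post_mid scene 0.97 [ 0.4795 -0.0096  0.0921] {}
```

View pics/t9f.png

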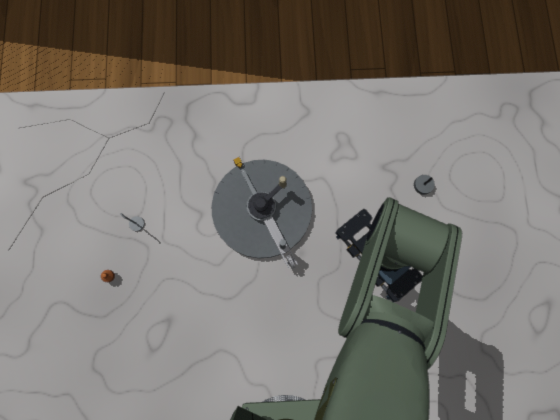

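View pics/pol_top_9.png

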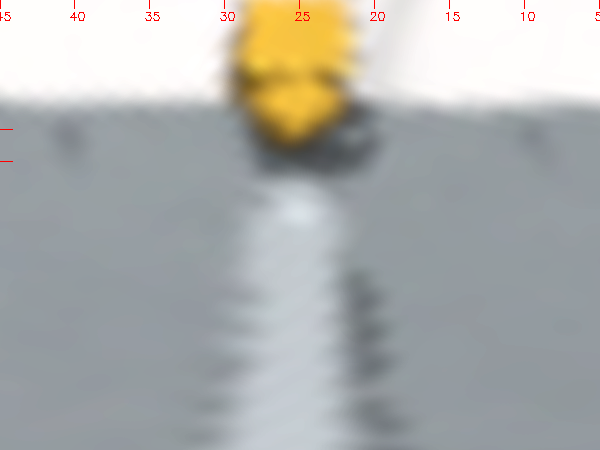

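View pics/pol_scene_9.png

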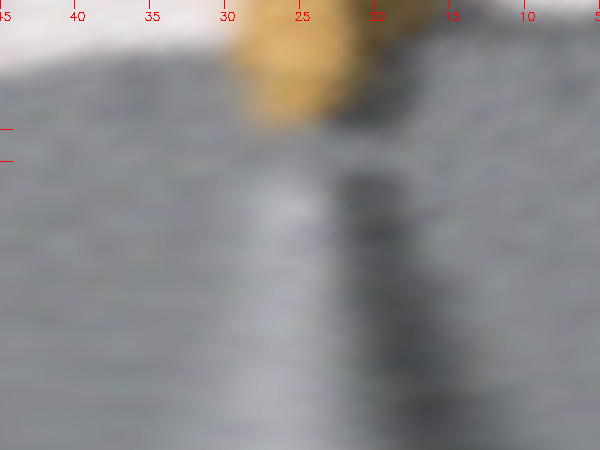

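```bash
python3 -c "
from fit import *
from scipy.optimize import minimize_scalar
for f in('t0.png','t1.png','t4.png','t9f.png'):
    b=cv2.imread('pics/'+f).astype(float)[150:220,235:320]
    w=np.clip((b[...,2]-b[...,0])-25,0,None)*((b[...,1]/(b[...,2]+1))>.82)*(b[...,2]>120)
    y,x=np.mgrid[150:220,235:320];u=np.array([(w*x).sum(),(w*y).sum()])/w.sum()
    g=np.linspace(-70,20,901);e=[np.hypot(*(proj('top',pt((.585,.0355),np.radians(a),.075,.112))-u)) for a in g]
    print(f,u,w.sum(),g[np.argmin(e)],min(e))
"
```

```text
t0.png [254.22131148 166.09016393] 244.0 7.5 3.0142362546840817
t1.png [254.11522634 166.02057613] 243.0 7.700000000000003 3.100556307863138
t4.png [242.71309192 162.40947075] 359.0 20.0 10.111106868770905
t9f.png [250.28531856 165.07756233] 361.0 13.5 4.849912915993575
```

```bash
python3 -c "
from fit import *
for f,c in(('t0.png',(284,182)),('t1.png',(284,182)),('t4.png',(257,171)),('t9f.png',(283,180))):
    b=cv2.imread('pics/'+f).astype(float);y,x=np.mgrid[0:420,0:560]
    m=(abs(x-c[0])<7)&(abs(y-c[1])<7)
    w=np.clip(b[...,2]-b[...,0]-8,0,None)*m*(b[...,2]>100)
    u=np.array([(w*x).sum(),(w*y).sum()])/w.sum()
    g=np.linspace(-70,20,901);e=[np.hypot(*(proj('top',pt((.585,.0355),np.radians(a),.075,.112))-u)) for a in g]
    print(f,np.round(u,2),w.sum(),round(g[np.argmin(e)],1),round(min(e),2))
"
```

```text
t0.png [283.9  180.92] 533.0 -55.6 0.79
t1.png [283.89 180.93] 529.0 -55.6 0.81
t4.png [255.62 169.56] 579.0 6.0 0.63
t9f.png [281.96 178.71] 597.0 -49.8 0.81
```

```bash
python3 -c "
from h import *
s=get_state();print(s['time_s'],s['wrist_force'],s['gripper_width']);print(job_done())"
```

```text
26.825 [-0.02002039  0.43144057  0.10668571] 0.0456935914273889
the job is handed in; nothing more can be done
None
```

The job is handed in at 26.8 s: the clamp was loosened, the arm swung onto the rider, and the clamp retightened to about 13.3 N at the knob. No verdict came back.

- **Loosening:** I turned the lever by its ivory knob about 61° (1.07 rad) counter-clockwise, into the range where the arm is always free.
- **Swing:** I carried the arm about 55° counter-clockwise by its post. In the last overhead picture, unrolled about the axis, the pointer tip lies about 0.3° from the rider tip. The scene camera shows the same within about half a degree, and clamping did not shift the arm.
- **Tightening:** I turned the lever clockwise in short slow strokes, reading the moment about the axis divided by 75 mm:
  - It read 7.0–7.6 N while loose (7.7 N stated).
  - The clamp bit at roughly −16° lever direction, measured counter-clockwise from the world x axis.
  - The last stroke ended at −50° and read 13.5 N. All the clamped strokes, taken at the stated slope, average about 13.3 N, or about 70 N of clamp force.
- **Disagreements:**
  - A reading 0.05 s after stopping gave 12.3 N, and single readings scatter by about 0.5 N.
  - The force rose somewhat less steeply between early strokes than the stated slope.
  - I did not push again after letting go to confirm the force.
- **End state:** After release the camera puts the lever at about −49.8°, so it did not move. The gripper is open and clear, with wrist force under 0.5 N. I never went near the hanger, masses or bob, and those visible in the last overhead picture (hanger, bob, large mass) look where they were. The arm hides the small mass there, so I did not check it.

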